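Start the frozen toast through the lever guard

TASK

The two frozen slices are waiting in the toaster. Reach down through the yellow guard's windows: press the red lever all the way down until it stops, then press the blue defrost button fully in and let it come back up. Do not touch the guard with any part of the robot, and do not lift, carry or shift any of the other things on the worktop.

Things in the scene. Friction and masses are not known exactly. Their poses are not given: they have to be found in the camera images.
- slot_toaster: Pale toaster fixed to the worktop, housing 180 mm deep (x), 200 mm wide (y), 140 mm high; origin under the centre of the housing, on the worktop; z up. Its -x end (towards the robot) carries the controls: lever on the +y (left) half, button on the -y half. Two slices stick up out of its top, up to 30 mm above it when the lever is up, and sink with the lever. It may stand turned by up to 0.3 rad.
- guard: Fixed wire cage on the control end with a flat yellow collar, 8 mm thick, its top 142 mm above the worktop and its underside 134 mm; axes and origin as the toaster's. The collar spans x -187 to -91 mm and y -102 to +102 mm and has two rectangular windows, each 84 mm wide (y) and 77 mm deep (x), parted by a 12 mm bar. Wires close front and sides. Must not be touched.
- lever_window (a point): Centre of the left (+y) window (x -136, y +48 mm in the toaster's frame), over the lever, in the plane of the collar's top; axes as the toaster's.
- button_window (a point): Centre of the right (-y) window (x -136, y -48 mm in the toaster's frame), over the button, in the plane of the collar's top; axes as the toaster's.
- lever_top (a point): Centre of the upper face of the red lever tab (40 mm in x, 34 mm in y, 8 mm thick), at x -135, y +48 mm in the toaster's frame; moves with it. With the lever up it is 128 mm above the worktop, fully down 100 mm; nothing lies under the tab for its travel.
- lever (a joint): Lever travel downward in m: 0 = up, 0.028 = fully down at its stop. Starts between 0 and 0.006. About 5 N moves it; it has no spring and stays where it is left.
- defrost_top (a point): Centre of the upper face of the round blue button, 28 mm across; moves with it. The button is in a black housing on a console inside the guard, below the right window, and is pressed straight down. Its centre lies at x -135, y -48 mm in the toaster's frame; its top is 118 mm above the worktop when out and 112 mm fully in, the housing (44 mm across) 108 mm.
- defrost (a joint): Button travel downward in m: 0 = out, 0.006 = fully in, which takes about 5 N; springs back out when released.
- teal_mug: Mug, teal above and white below, 82 mm across, 94 mm high, handle to the side; loose bystander, origin under its centre; leave it alone.
- jam_jar: Straight jar with a grey lid, 66x72 mm, 102 mm high; loose bystander, origin under its centre; leave it alone.
- mill: Turned wooden pepper mill, 58 mm across, 160 mm high; loose bystander, origin under its centre; leave it alone.
- bean_tin: Red food tin, 75 mm across, 58 mm high; loose bystander, origin under its centre; leave it alone.
- glass: Clear drinking glass, 80 mm across, 91 mm high; loose bystander, origin under its centre; leave it alone.

How it is judged (in metres and radians):
On the way, in this order (a step that is already met when the one before it is completed fails the run):
1. the lever is pressed down to its stop (value of joint lever above 0.0245 m), for 0.1 s.
2. then the defrost button is pressed in, with the lever still down (value of joint lever above 0.0245 m and value of joint defrost above 0.0042 m), for 0.05 s.
At the end, for the whole second after the job is handed in: The lever is down within 3.5 mm of its stop, the button has come back out (within 1.5 mm), and no bystander is more than 20 mm from where it stood (value of joint lever above 0.0245 m and value of joint defrost below 0.0015 m and distance of each of teal_mug, jam_jar, mill, bean_tin, glass from where it was at the start of the episode below 0.02 m); the robot touches nothing.
It fails at once if the robot touches the guard (more than 0.5 N) (contact force between any of the arm, the fingers and guard above 0.5 N).
It fails at once if a loose thing on the worktop is lifted, carried or pushed more than 20 mm from its place (distance of any of teal_mug, jam_jar, mill, bean_tin, glass from where it was at the start of the episode above 0.02 m).
It also fails if it takes over 45 s, if anything falls off the work surface, if the arm or the gripper's body presses on something with over 40 N, if the wrist force passes 120 N, or if a joint passes its speed limit or range.

ROBOT

A 6-joint arm with a two-finger parallel gripper is mounted at the origin on a cart in front of the work surface, level with it; the furniture and walls round the work are solid. World frame = base frame: x ahead of the robot, y to its left, z up, the work surface at z = 0. Lengths are in m, angles in degrees, forces in N, time in s.
With the tool pointing down it reaches from about 0.35 to 0.875 m from the base axis. Payload 4.2 kg.
Tool frame: the origin (TCP) lies at the very end of the fingers, on their centre line; the grasp point (between the pads) lies 19 mm behind it; z points along the fingers, y is the line along which they close (so a half turn about z gives the same grasp; the last joint's range is limited). The gripper opens to 87 mm and grips with 3 to 60 N. Pads are 19 mm wide; open, the fingers measure 117 mm over their backs; the gripper's body (75 mm by 190 mm) begins 51 mm behind the grasp point.
Start: joints at [-48.552, 22.042, 0.453, 0, -68.411, -14.817], TCP at [0.28, -0.559, 0.223] pointing down, gripper open.
Joint ranges: [-179.83, 179.83], [-69.29, 118.12], [-61.27, 80.66], [-181.25, 117.63], [-171.15, -9.14], [-177.46, 177.46]. Speed limits (degrees/s): [159.86, 159.86, 180, 180, 180, 180].

INTERFACE

Orientations are given as a 3x3 rotation matrix whose columns are the frame's x, y, z axes.
In Python, from station import * gives the robot as it stands.
- The arm moves only by the shell command python3 -m pendant 'ROWS'. ROWS is JSON, a list of rows, each an object of numbers: "x", "y", "z": the shift along the world's x, y, z normalised to -1 to 1, where 1 is 250 mm; "rx", "ry", "rz": the turn, a rotation vector about the world's x, y, z normalised to -1 to 1, where 1 is 180 degrees; "claw": the opening, from 0 (shut) to 1 (fully open). A call has exactly 8 rows; each row is the pose to reach, as a shift and turn from the pose commanded when the call began, turning the shorter way round; what a row does not reach only later rows make up. A row lasts 1/8 s, in which the tool goes at most 62.5 mm and 10.7 degrees, less where a joint would pass 70% of its speed; a pose out of reach is approached as far as the arm can. A call with a number of a shift or a turn outside -1 to 1 is refused whole. A call with a gripper value outside its range is refused whole. The fingers move at their own pace and stop on an object; the grip force is fixed at half the most. Time passes only in rows, so rows that repeat a pose let the fingers close, or fill a call up. It gives the time, the measured TCP pose, the force, the opening and the grip force at its end, in the units of the state.
- sense(): the state, without advancing time (a new reading comes with each control period).
- capture(name): name is "scene" or "top" or "wrist"; returns a dict with "color" (480x640x3 uint8, red, green, blue), "mtx" (3x3 intrinsics, pixels), "world_to_cam" (4x4, takes a point from world to camera coordinates). Camera axes: x right, y up, looking along -z (the intrinsics and any distortion apply to the point x, -y, -z); pixel columns grow to the right and rows downward; lengths in m; the calibration is good to about 2 mm. The wrist camera is an equidistant fisheye: a pixel r from the principal point sees the ray r / f radians off the axis. A picture is of the moment at which its call begins. There is no depth.
- finish_job(): hands the job in; it is judged then, once.
Trained networks look in a picture, given as the dict that the camera call returned (one of the last four; its "shot" number tells which), for a name from the list of things; names that differ only in an ending like _2 or _b are one class to them, and where a whole thing is asked for, a point or a joint stands for the part that bears it (a point fixed in the world has none). Each returns a list of dicts, best first, with "conf" (0 to 1); they miss things now and then, are a little off and sometimes report something else, mostly with a low value. They report only what shows in the picture. A call takes as long as a camera call.
- search_frame(picture, label): "centre" ([column, row] in pixels, amid what is visible of it).
- regions_of(picture, label): "region" (480x640 bool, what is visible of it) and "centre" ([column, row] in pixels, amid what is visible of it).
The state is a dict: "time_s": time; "joints": joint angles; "joint_velocities": joint speeds; "effort": joint torques, N m; "tcp_pos": TCP position; "ee_rot": TCP orientation; "wrist_force": force on the tool from outside, world axes, zero at the start; "moment": the same for the moment, N m; "gripper_width": opening from 0.0 (shut) to 1.0 (fully open); "gripper_force": force on a finger pad.
Only numpy, scipy, OpenCV 4.12 (cv2) and the standard library are available. Lean on these libraries where they do the work, as an engineer would, in place of code of your own. Each camera call takes 0.05 s, during which the arm holds its last target. There are 200 camera calls.

## Working session

There is one attempt and no reset: what is moved stays moved. The work goes in short steps, Python scripts to look and compute and a shell command to move; the robot and the scene stay as the last step left them, time stands still between calls to the robot, and variables do not carry over. Pictures are saved under pics/ and viewed, at most 10 in all, crops included, and the job is handed in when it is done.

```bash
mkdir -p pics; cat > h.py <<'E'
from station import *
import numpy as np, cv2
def ray(p,uv):
    K=np.array(p["mtx"]);T=np.array(p["world_to_cam"]);R=T[:3,:3];c=-R.T@T[:3,3]
    d=np.array([(uv[0]-K[0,2])/K[0,0],-(uv[1]-K[1,2])/K[1,1],-1.]);return c,R.T@d
def atz(p,uv,z):
    c,d=ray(p,uv);return c+d*(z-c[2])/d[2]
E
python3 - <<'E'
from h import *
s=sense();print(s["time_s"],s["tcp_pos"],s["ee_rot"])
for n in["scene","top"]:
    p=capture(n);cv2.imwrite(f"pics/{n}.png",p["color"][:,:,::-1])
    print(n,np.round(ray(p,(320,240)),3).tolist())
    for l,z in[("guard",.142),("lever_top",.126),("defrost_top",.118),("slot_toaster",.14),("teal_mug",.05),("jam_jar",.05),("mill",.08),("bean_tin",.03),("glass",.045)]:
        r=search_frame(p,l)[:2]
        print(l,[(np.round(a["centre"]).tolist(),round(a["conf"],2),np.round(atz(p,a["centre"],z),3).tolist()) for a in r])
E
```

```text
0.0 [ 0.27991315 -0.55814334  0.22143295] [[-8.93968692e-01 -4.48128197e-01 -1.04702609e-03]
 [-4.48129415e-01  8.93966609e-01  1.93125420e-03]
 [ 7.05569035e-05  2.19568398e-03 -9.99997587e-01]]
scene [[-0.436, 0.482, 0.896], [0.685, -0.365, -0.631]]
guard [([348.0, 225.0], 0.77, [0.402, -0.045, 0.142])]
lever_top [([342.0, 179.0], 0.65, [0.62, -0.158, 0.126])]
defrost_top [([370.0, 214.0], 0.4, [0.442, -0.14, 0.118])]
slot_toaster [([337.0, 206.0], 0.73, [0.492, -0.064, 0.14]), ([343.0, 225.0], 0.23, [0.41, -0.037, 0.14])]
teal_mug [([184.0, 307.0], 0.62, [0.419, 0.392, 0.05])]
jam_jar [([149.0, 269.0], 0.71, [0.592, 0.433, 0.05]), ([193.0, 262.0], 0.32, [0.562, 0.326, 0.05])]
mill [([193.0, 262.0], 0.79, [0.528, 0.331, 0.08])]
bean_tin [([447.0, 204.0], 0.85, [0.468, -0.444, 0.03]), ([373.0, 214.0], 0.73, [0.536, -0.218, 0.03])]
glass [([456.0, 239.0], 0.61, [0.31, -0.34, 0.045])]
top [[-0.213, 0.327, 1.523], [0.439, -0.196, -0.877]]
guard [([345.0, 250.0], 0.94, [0.416, -0.036, 0.142]), ([333.0, 207.0], 0.67, [0.567, -0.067, 0.142])]
lever_top [([334.0, 210.0], 0.91, [0.565, -0.069, 0.126])]
defrost_top [([373.0, 234.0], 0.54, [0.439, -0.143, 0.118]), ([186.0, 277.0], 0.29, [0.543, 0.42, 0.118])]
slot_toaster []
teal_mug [([216.0, 320.0], 0.96, [0.41, 0.388, 0.05])]
jam_jar [([182.0, 277.0], 0.77, [0.586, 0.436, 0.05])]
mill [([222.0, 272.0], 0.67, [0.536, 0.32, 0.08])]
bean_tin [([212.0, 320.0], 0.27, [0.424, 0.399, 0.03])]
glass [([444.0, 256.0], 0.76, [0.308, -0.333, 0.045])]
```

```bash
python3 - <<'E'
import cv2
p=cv2.imread("pics/top.png")[170:320,240:440]
cv2.imwrite("pics/topc.png",cv2.resize(p,None,fx=4,fy=4,interpolation=cv2.INTER_CUBIC))
E
```

```text
(no output)
```

View pics/topc.png

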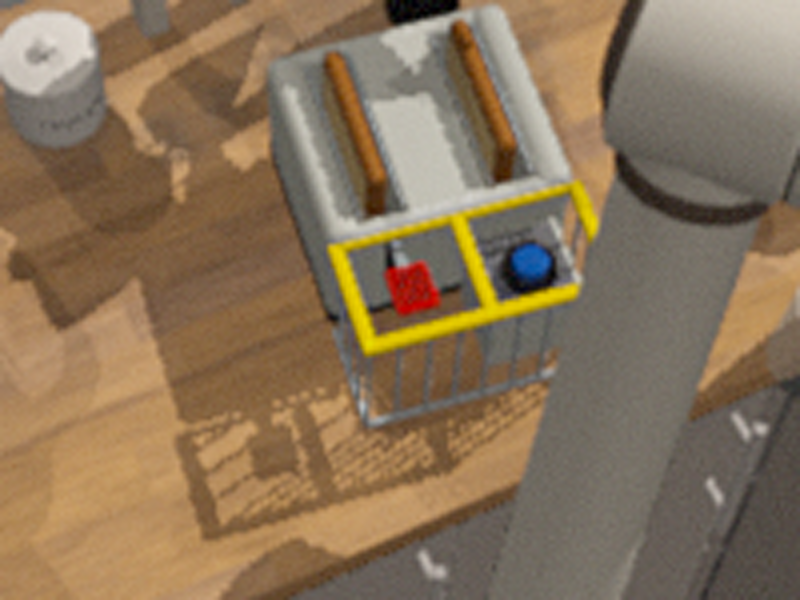

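View pics/scene.png

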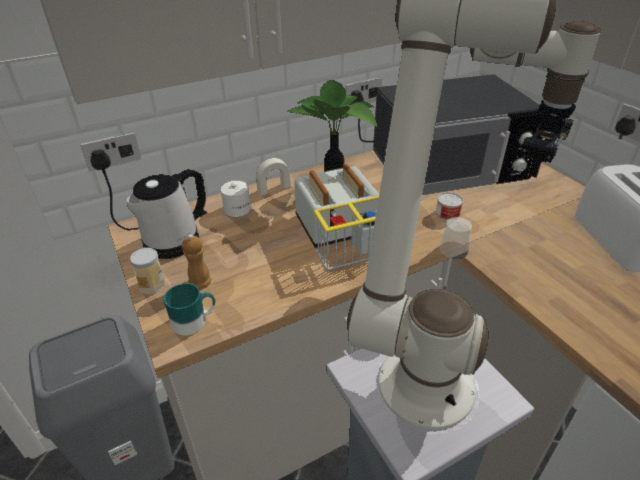

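The crop shows the collar's corners at about (330,246), (368,352) and (577,183), the lever at (413,287) and the button at (531,264). The near-right corner is hidden behind the arm. Next I fit the toaster pose.

```bash
cat >> h.py <<'E'
def fit(P,W):
    # P local xy, W world xy -> origin, yaw
    a=(P-P.mean(0))@[1,1j];b=(W-W.mean(0))@[1,1j]
    y=np.angle(np.sum(b*a.conj()));R=np.array([[np.cos(y),-np.sin(y)],[np.sin(y),np.cos(y)]])
    o=W.mean(0)-R@P.mean(0);return o,y,R,W-(P@R.T+o)
E
python3 - <<'E'
from h import *
p=capture("top")
L=[(330,246,-.091,.102,.142),(368,352,-.187,.102,.142),(577,183,-.091,-.102,.142),(413,287,-.135,.048,.126),(531,264,-.135,-.048,.118)]
W=np.array([atz(p,(u/4+240,v/4+170),z)[:2] for u,v,_,_,z in L]);P=np.array([l[2:4] for l in L])
o,y,R,e=fit(P,W);print(W.round(3),o,y,e.round(4))
for q in[(-.136,.048),(-.136,-.048)]:print(R@q+o)
E
```

```text
[[ 0.501 -0.001]
 [ 0.408  0.012]
 [ 0.471 -0.195]
 [ 0.451 -0.046]
 [ 0.434 -0.138]] [ 0.5761568  -0.11319829] -0.15262319521742646 [[-0.0007 -0.002 ]
 [ 0.0013 -0.004 ]
 [ 0.0003  0.0049]
 [ 0.0005 -0.0007]
 [-0.0014  0.0018]]
[ 0.44903522 -0.04507999]
[ 0.43444021 -0.13996405]
```

```bash
python3 -m pendant '[{"z":0.16,"claw":0},{"z":0.32,"claw":0},{"x":0.1,"y":0.2,"z":0.32,"rz":-0.04,"claw":0},{"x":0.2,"y":0.4,"z":0.32,"rz":-0.08,"claw":0},{"x":0.27,"y":0.6,"z":0.32,"rz":-0.12,"claw":0},{"x":0.34,"y":0.8,"z":0.32,"rz":-0.16,"claw":0},{"x":0.36,"y":1.0,"z":0.32,"rz":-0.196,"claw":0},{"x":0.36,"y":1.0,"z":0.32,"rz":-0.196,"claw":0}]'
python3 -m pendant '[{"x":0.06,"y":0.2,"claw":0},{"x":0.12,"y":0.4,"claw":0},{"x":0.18,"y":0.6,"claw":0},{"x":0.25,"y":0.8,"claw":0},{"x":0.316,"y":1.0,"claw":0},{"x":0.316,"y":1.0,"claw":0},{"x":0.316,"y":1.0,"claw":0},{"x":0.316,"y":1.0,"claw":0}]'
python3 - <<'E'
from h import *
s=sense();print(s["time_s"],s["tcp_pos"],np.round(s["ee_rot"],3),s["wrist_force"],s["gripper_width"])
p=capture("wrist");print(p["mtx"]);cv2.imwrite("pics/w1.png",p["color"][:,:,::-1])
p=capture("top");cv2.imwrite("pics/t2.png",cv2.resize(p["color"][170:320,240:440,::-1],None,fx=4,fy=4))
E
```

```text
1.05 [ 0.28016727 -0.55864353  0.2225419 ] [[-0.894 -0.448 -0.   ]
 [-0.448  0.894  0.   ]
 [-0.     0.    -1.   ]] [-0.15291475 -0.31600018  0.29841581] 1.0005992469071472
[[371.64829954   0.         317.91978073]
 [  0.         371.64829954 235.7572825 ]
 [  0.           0.           1.        ]]$[0]: bad value
$[0]: bad value
```

View pics/w1.png

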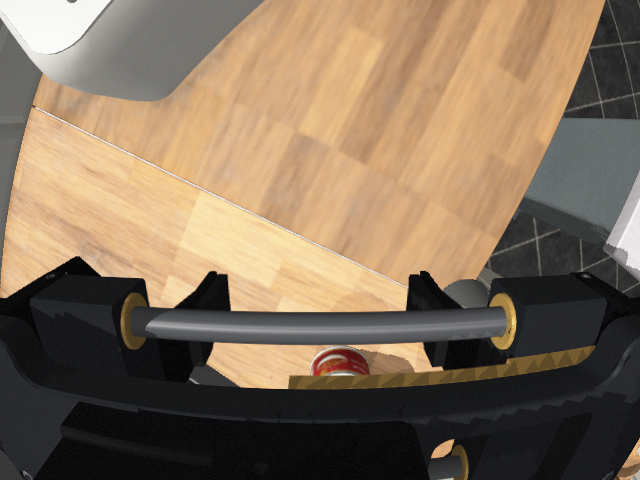

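The wrist view shows the open fingers at (205,320) and (430,320) and the tin at (340,360), with the arm still at the start. The call was refused, so I'll retry with every field filled in.

```bash
python3 -m pendant '[{"x":0,"y":0,"z":0.16,"rx":0,"ry":0,"rz":0,"claw":0},{"x":0,"y":0,"z":0.32,"rx":0,"ry":0,"rz":0,"claw":0},{"x":0.1,"y":0.2,"z":0.32,"rx":0,"ry":0,"rz":-0.04,"claw":0},{"x":0.2,"y":0.4,"z":0.32,"rx":0,"ry":0,"rz":-0.08,"claw":0},{"x":0.27,"y":0.6,"z":0.32,"rx":0,"ry":0,"rz":-0.12,"claw":0},{"x":0.34,"y":0.8,"z":0.32,"rx":0,"ry":0,"rz":-0.16,"claw":0},{"x":0.36,"y":1.0,"z":0.32,"rx":0,"ry":0,"rz":-0.196,"claw":0},{"x":0.36,"y":1.0,"z":0.32,"rx":0,"ry":0,"rz":-0.196,"claw":0}]'
```

```text
time_s: 2.15
tcp_pos: [0.3704, -0.3063, 0.3034]
ee_rot: [[-0.989, 0.146, 0.002], [0.146, 0.989, -0.0], [-0.002, -0.0, -1.0]]
wrist_force: [0.6, -0.5, 0.1]
gripper_width: 0.172
gripper_force: 0.0
```

```bash
python3 -m pendant '[{"x":0.06,"y":0.2,"z":0,"rx":0,"ry":0,"rz":0,"claw":0},{"x":0.12,"y":0.4,"z":0,"rx":0,"ry":0,"rz":0,"claw":0},{"x":0.18,"y":0.6,"z":0,"rx":0,"ry":0,"rz":0,"claw":0},{"x":0.25,"y":0.8,"z":0,"rx":0,"ry":0,"rz":0,"claw":0},{"x":0.316,"y":1.0,"z":0,"rx":0,"ry":0,"rz":0,"claw":0},{"x":0.316,"y":1.0,"z":-0.1,"rx":0,"ry":0,"rz":0,"claw":0},{"x":0.316,"y":1.0,"z":-0.2,"rx":0,"ry":0,"rz":0,"claw":0},{"x":0.316,"y":1.0,"z":-0.2,"rx":0,"ry":0,"rz":0,"claw":0}]'
python3 - <<'E'
from h import *
p=capture("wrist");cv2.imwrite("pics/w2.png",p["color"][:,:,::-1])
p=capture("top");cv2.imwrite("pics/t2.png",cv2.resize(p["color"][170:320,240:440,::-1],None,fx=4,fy=4))
s=sense();print(s["tcp_pos"],s["gripper_width"])
E
```

```text
time_s: 3.15
tcp_pos: [0.4483, -0.0593, 0.251]
ee_rot: [[-0.989, 0.151, -0.004], [0.151, 0.989, -0.001], [0.004, -0.002, -1.0]]
wrist_force: [0.5, -0.5, 0.6]
gripper_width: 0.008
gripper_force: 0.0
[ 0.44986423 -0.05926243  0.25333457] 0.006481325374292364
```

View pics/w2.png

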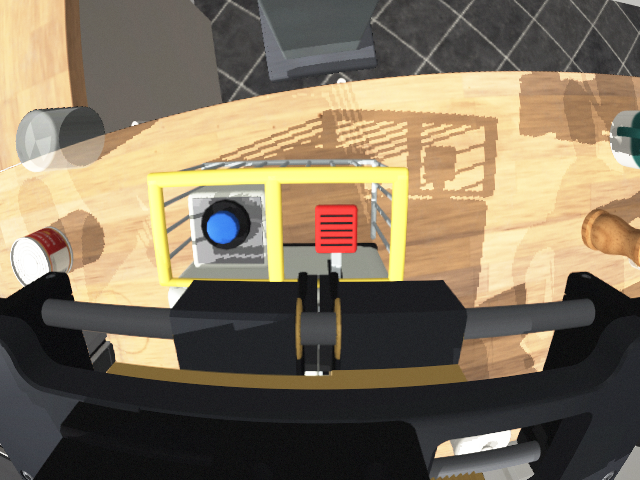

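View pics/t2.png

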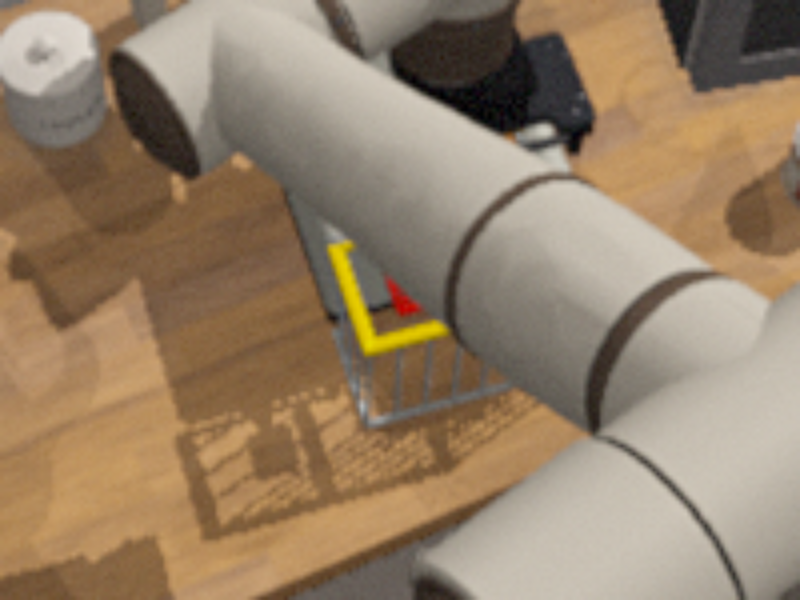

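The wrist view shows the collar square with the image. Its outer corners are at (149,173), (407,169), (402,283) and (160,286), with the lever at (336,228) and the button at (222,225). I'll refit from these.

```bash
python3 - <<'E'
from h import *
p=capture("wrist");K=np.array(p["mtx"]);T=np.array(p["world_to_cam"]);Rc=T[:3,:3];c=-Rc.T@T[:3,3];print(c)
def fz(uv,z):
    d=np.array([uv[0]-K[0,2],-(uv[1]-K[1,2])]);r=np.hypot(*d);t=r/K[0,0]
    v=Rc.T@np.array([*(np.sin(t)*d/r),-np.cos(t)]);return (c+v*(z-c[2])/v[2])[:2]
L=[(149,173,-.187,-.102,.142),(407,169,-.187,.102,.142),(402,284,-.091,.102,.142),(160,286,-.091,-.102,.142),(336,228,-.135,.048,.126),(222,225,-.135,-.048,.118)]
W=np.array([fz(l[:2],l[4]) for l in L]);P=np.array([l[2:4] for l in L])
o,y,R,e=fit(P,W);print(o,y,e.round(4).tolist())
for q in[(-.135,.048),(-.135,-.048)]:print(R@q+o)
E
```

```text
[ 0.37625855 -0.04822258  0.41599221]
[ 0.58053336 -0.11222254] -0.14322912607961427 [[0.001, 0.0019], [0.0016, -0.0016], [-0.0013, -0.0003], [0.0011, -0.0005], [-0.0005, 0.0], [-0.0018, 0.0005]]
[ 0.45376724 -0.04544416]
[ 0.44006421 -0.14046114]
```

```bash
python3 -m pendant '[{"x":0.01,"y":0.056,"z":0,"rx":0,"ry":0,"rz":0,"claw":0},{"x":0.01,"y":0.056,"z":-0.1,"rx":0,"ry":0,"rz":0,"claw":0},{"x":0.01,"y":0.056,"z":-0.2,"rx":0,"ry":0,"rz":0,"claw":0},{"x":0.01,"y":0.056,"z":-0.3,"rx":0,"ry":0,"rz":0,"claw":0},{"x":0.01,"y":0.056,"z":-0.38,"rx":0,"ry":0,"rz":0,"claw":0},{"x":0.01,"y":0.056,"z":-0.42,"rx":0,"ry":0,"rz":0,"claw":0},{"x":0.01,"y":0.056,"z":-0.42,"rx":0,"ry":0,"rz":0,"claw":0},{"x":0.01,"y":0.056,"z":-0.42,"rx":0,"ry":0,"rz":0,"claw":0}]'
python3 - <<'E'
from h import *
p=capture("wrist");cv2.imwrite("pics/w3.png",p["color"][:,:,::-1])
E
```

```text
time_s: 4.3
tcp_pos: [0.4525, -0.0444, 0.1485]
ee_rot: [[-0.989, 0.15, 0.002], [0.15, 0.989, 0.0], [-0.002, 0.001, -1.0]]
wrist_force: [1.0, -0.5, 0.2]
gripper_width: 0.007
gripper_force: 0.0
```

View pics/w3.png

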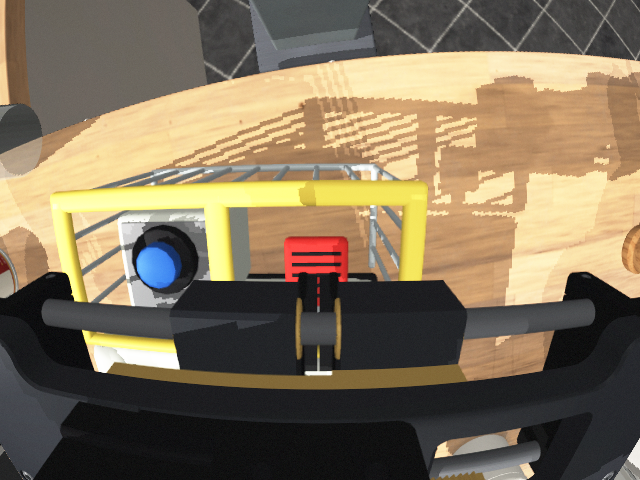

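The fingers sit centred over the red tab (316,260) and clear of the yellow frame, so I'll press now.

```bash
python3 -m pendant '[{"x":0,"y":0,"z":-0.05,"rx":0,"ry":0,"rz":0,"claw":0},{"x":0,"y":0,"z":-0.08,"rx":0,"ry":0,"rz":0,"claw":0},{"x":0,"y":0,"z":-0.11,"rx":0,"ry":0,"rz":0,"claw":0},{"x":0,"y":0,"z":-0.14,"rx":0,"ry":0,"rz":0,"claw":0},{"x":0,"y":0,"z":-0.17,"rx":0,"ry":0,"rz":0,"claw":0},{"x":0,"y":0,"z":-0.19,"rx":0,"ry":0,"rz":0,"claw":0},{"x":0,"y":0,"z":-0.2,"rx":0,"ry":0,"rz":0,"claw":0},{"x":0,"y":0,"z":-0.2,"rx":0,"ry":0,"rz":0,"claw":0}]'
```

```text
time_s: 5.35
tcp_pos: [0.4513, -0.0447, 0.1001]
ee_rot: [[-0.989, 0.149, -0.001], [0.149, 0.989, -0.001], [0.001, -0.001, -1.0]]
wrist_force: [-10.4, 3.6, 25.9]
gripper_width: 0.006
gripper_force: 12.4
```

The lever is at its stop: z is 0.100 with 26 N. Next I rise clear and cross to the button.

```bash
python3 -m pendant '[{"x":0,"y":0,"z":0.1,"rx":0,"ry":0,"rz":0,"claw":0},{"x":0,"y":0,"z":0.2,"rx":0,"ry":0,"rz":0,"claw":0},{"x":0,"y":0,"z":0.3,"rx":0,"ry":0,"rz":0,"claw":0},{"x":0,"y":0,"z":0.32,"rx":0,"ry":0,"rz":0,"claw":0},{"x":-0.028,"y":-0.19,"z":0.32,"rx":0,"ry":0,"rz":0,"claw":0},{"x":-0.058,"y":-0.38,"z":0.32,"rx":0,"ry":0,"rz":0,"claw":0},{"x":-0.058,"y":-0.38,"z":0.3,"rx":0,"ry":0,"rz":0,"claw":0},{"x":-0.058,"y":-0.38,"z":0.3,"rx":0,"ry":0,"rz":0,"claw":0}]'
python3 - <<'E'
from h import *
p=capture("wrist");cv2.imwrite("pics/w4.png",p["color"][:,:,::-1])
E
```

```text
time_s: 6.35
tcp_pos: [0.4364, -0.1396, 0.1711]
ee_rot: [[-0.988, 0.151, -0.003], [0.151, 0.988, 0.0], [0.003, -0.0, -1.0]]
wrist_force: [0.5, 0.3, 0.6]
gripper_width: 0.006
gripper_force: 0.0
```

View pics/w4.png

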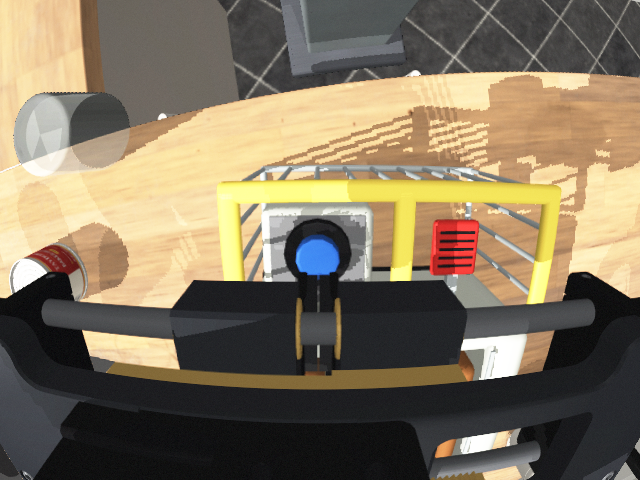

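The button (318,256) is in line with the closed fingers, and the tab at (455,247) is down. I'll press the button.

```bash
python3 -m pendant '[{"x":0,"y":0,"z":-0.08,"rx":0,"ry":0,"rz":0,"claw":0},{"x":0,"y":0,"z":-0.15,"rx":0,"ry":0,"rz":0,"claw":0},{"x":0,"y":0,"z":-0.2,"rx":0,"ry":0,"rz":0,"claw":0},{"x":0,"y":0,"z":-0.225,"rx":0,"ry":0,"rz":0,"claw":0},{"x":0,"y":0,"z":-0.24,"rx":0,"ry":0,"rz":0,"claw":0},{"x":0,"y":0,"z":-0.25,"rx":0,"ry":0,"rz":0,"claw":0},{"x":0,"y":0,"z":-0.252,"rx":0,"ry":0,"rz":0,"claw":0},{"x":0,"y":0,"z":-0.252,"rx":0,"ry":0,"rz":0,"claw":0}]'
```

```text
time_s: 7.4
tcp_pos: [0.4372, -0.1393, 0.1122]
ee_rot: [[-0.989, 0.149, 0.001], [0.149, 0.989, 0.0], [-0.001, 0.0, -1.0]]
wrist_force: [-7.0, 7.3, 18.9]
gripper_width: 0.007
gripper_force: 9.2
```

```bash
python3 -m pendant '[{"x":0,"y":0,"z":0.05,"rx":0,"ry":0,"rz":0,"claw":0},{"x":0,"y":0,"z":0.15,"rx":0,"ry":0,"rz":0,"claw":0},{"x":0,"y":0,"z":0.25,"rx":0,"ry":0,"rz":0,"claw":0},{"x":0,"y":0,"z":0.35,"rx":0,"ry":0,"rz":0,"claw":0},{"x":0,"y":0,"z":0.5,"rx":0,"ry":0,"rz":0,"claw":0},{"x":0,"y":0,"z":0.6,"rx":0,"ry":0,"rz":0,"claw":0},{"x":0,"y":0,"z":0.6,"rx":0,"ry":0,"rz":0,"claw":0},{"x":0,"y":0,"z":0.6,"rx":0,"ry":0,"rz":0,"claw":0}]'
python3 - <<'E'
from h import *
p=capture("wrist");cv2.imwrite("pics/w5.png",p["color"][:,:,::-1])
E
```

```text
time_s: 8.4
tcp_pos: [0.4367, -0.1396, 0.2588]
ee_rot: [[-0.989, 0.151, -0.001], [0.151, 0.989, 0.0], [0.001, 0.0, -1.0]]
wrist_force: [0.1, 0.1, 0.3]
gripper_width: 0.007
gripper_force: 0.0
```

View pics/w5.png

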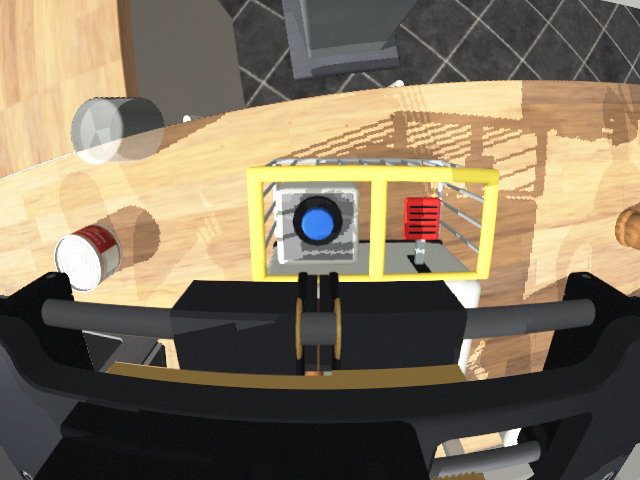

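The button (318,222) is back out, the lever (422,218) is down, and nothing else has moved.

```bash
python3 -c "
from station import *
print(finish_job())"
```

```text
the job is handed in; nothing more can be done
None
```

I pressed the lever down to its stop, then pressed the defrost button fully in and let it come back out. I saw no sign of contact with the guard or the bystanders, and the job is handed in; no verdict was returned.

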